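# Show the lid's colour dot to the phone in the studio mirror

### The arm

A 6-joint arm with a two-finger parallel gripper is mounted at the origin on the work surface. World frame = base frame: x ahead of the robot, y to its left, z up, the work surface at z = 0. Lengths are in m, angles in rad, forces in N, time in s.
With the tool pointing down it reaches from about 0.35 to 0.875 m from the base axis. Payload 15.5 kg.
Tool frame: the origin (TCP) lies on the centre line of the jaws, within the pads' length; the fingertips stand 14 mm ahead of it and the grasp point (between the pads) lies 5 mm behind it (bot.finger_overhang is the distance from the TCP to the fingertips, in m); z points along the fingers, y is the line along which they close (so a half turn about z gives the same grasp; the last joint's range is limited). The gripper opens to 85 mm and grips with 20 to 120 N. Pads are 22 mm wide; open, the fingers measure 114 mm over their backs; the gripper's body (76 mm by 85 mm) begins 54 mm behind the grasp point. The pads swing forward as they close: fully open they stand 13 mm farther back than shut.
Start: joints at [-1.278, 0.494, 1.345, -0, 1.302, -0.096], TCP at [0.236, -0.579, 0.219] pointing down, gripper open.
Joint ranges: [-2.91, 2.91], [-0.82, 2.16], [0.22, 2.67], [-1.22, 4.37], [0.12, 2.79], [-3.08, 3.08]. Speed limits (rad/s): [1.89, 1.89, 2.57, 3.01, 3.01, 3.01].

### API

Orientations are given as a 3x3 rotation matrix whose columns are the frame's x, y, z axes.
In Python, from cell import bot, eyes, job gives the robot as it stands (bot), with the cameras (eyes) and the job (job).
- The arm moves only by the tool drive_effector, called after "Emit:" in YAML: its name, and indented under it one key for each argument. Schema: {"type":"object","properties":{"steps":{"type":"array","items":{"type":"array","prefixItems":[{"type":"number"},{"type":"array","items":{"type":"number"},"minItems":3,"maxItems":3},{"type":"array","items":{"type":"number"},"minItems":3,"maxItems":3}],"minItems":3,"maxItems":3},"minItems":1,"maxItems":5},"force":{"type":"number"},"only":{"type":"string"},"quiet":{"type":"boolean"},"lines":{"type":"string"}},"required":["steps"],"additionalProperties":false}. steps is a list of rows, 1 to 5 of them, each written [opening, [dx, dy, dz], [rx, ry, rz]]: the opening from 0.0 (shut) to 1.0 (fully open), then dx, dy, dz in fractions of the full range, 1 being 1 m, then a rotation vector rx, ry, rz in fractions of the full range, 1 being 4 rad; each row is the pose to reach, as a shift and turn from the pose commanded when the call began, along the tool's axes at that moment; what a row does not reach only later rows make up. A row lasts 1/12 s, in which the tool goes at most 0.0417 m and 0.125 rad, less where a joint would pass 70% of its speed; a pose out of reach is approached as far as the arm can. The fingers move at their own pace and stop on an object; force is the grip in N (left out, the last holds). Time passes only in rows, so rows that do not move let the fingers close. The tool returns the time, the measured TCP pose, the force, the opening and the grip force at its end. only (a regular expression) keeps the lines of the reply that match it, lines (a string "A,B") keeps lines A to B, and quiet returns only ok. Shift and turn numbers lie between -1 and 1, and a call with a number outside is refused. Input that does not fit is refused with a message, and nothing moves.
- bot.get_state(): the state, without advancing time (a new reading comes with each control period).
- eyes.snapshot(name): name is "scene" or "top" or "wrist"; returns (picture, depth): 384x512x3 uint8, red, green, blue; 384x512 float32, m along the optical axis (not along the pixel's ray), 0 where there is no reading.
- eyes.get_calibration(name): a dict with "mtx" (3x3 intrinsics, pixels), "D" ([k1, k2, p1, p2, k3] as OpenCV has them; the pictures are not rectified), "eye" and "orientation" of the camera in the world; the wrist camera has in their place "hand_eye" (4x4, takes a point from camera to tool coordinates, whose origin is the TCP and whose axes are the flange's). Camera axes: x right, y up, looking along -z (the intrinsics and any distortion apply to the point x, -y, -z); pixel columns grow to the right and rows downward; lengths in m; the calibration is good to about 2 mm. A picture is of the moment at which its call begins: read the wrist's pose just before it. get_calibration takes no time and is no camera call.
- job.job_done(): hands the job in; it is judged then, once.
The state is a dict: "time": time; "joints": joint angles; "qd": joint speeds; "joint_torque": joint torques, N m; "tcp_pos": TCP position; "ee_rot": TCP orientation; "contact_force": force on the tool from outside, world axes, zero at the start; "ft_torque": the same for the moment, N m; "gripper_width": opening from 0.0 (shut) to 1.0 (fully open); "gripper_force": force on a finger pad.
Only numpy, scipy, OpenCV 4.12 (cv2) and the standard library are available. Lean on these libraries where they do the work, as an engineer would, in place of code of your own. Each camera call takes 0.05 s, during which the arm holds its last target. There are 200 camera calls.

### The job

Fold the partly open lid of the paint box up on its stiff hinge until it stands upright, so that the red dot inside it faces the mirror. Then take the swivel mirror by the yellow tab on top and turn it until the phone on the stand sees the red dot reflected in the middle of the mirror. The mirror springs back if let go, so finish while still holding it at that angle, with the lid still upright, and leave the jars, tubes and other things on the table where they are.

Things in the scene. Friction and masses are not known exactly. Their poses are not given: they have to be found in the camera images.
- stand: One fixed stand carrying mirror and phone. Origin on the table under the mirror's vertical swivel axis. A rail leads from the mirror's round base to a second one 200 mm away, 50 degrees anticlockwise (from above) of the stand's x axis, where a black phone (150 x 9 x 72 mm, lengthwise, upright, top edge at 166 mm) faces the mirror.
- mirror: Blue-framed flat mirror, 94 mm wide, at heights 76 to 176 mm, yellow tab on top. Origin on the table on the swivel axis, which lies in the silvered face; x axis = outward normal of that face, z up. A weak spring (0.06 N m/rad) returns it when let go to rest: normal 45 degrees anticlockwise of the stand's x axis, nearly at the phone. From rest it turns only clockwise seen from above, up to 1.6 rad.
- mirror_tab (a point): Grip point of the yellow tab: on the swivel axis, 203 mm above the table. The tab is 12 mm thick along the mirror's normal (x), 36 mm wide along y, and rises from 176 to 222 mm. Axes as mirror.
- mirror_mid (a point): Middle of the mirror's silvered face, on the swivel axis, 130 mm above the table. Axes as mirror.
- phone_lens (a point): The phone's camera lens, 130 mm above the table, aimed at the middle of the mirror.
- sight_line (a point): Unseen frame at the middle of the mirror: its x axis is horizontal and points where the phone's line of sight goes after reflection there (law of reflection seen from above: it turns twice as far as the mirror). The phone sees the dot in mid-mirror when this x axis points at the dot.
- paint_box: Black paint box fixed to the table, 120 x 180 mm in plan, 56 mm high, with coloured pans inside. Origin under its centre. Its x axis points from the open front edge to the hinge edge; y along the hinge, z up.
- paint_lid (a joint): Angle of the white paint box lid (rad): 0 closed and level, 1.57 upright, up to 2.3 leaning back. The hinge is stiff: the lid stays where it is left and needs about 2 to 6 N at its free edge. It starts partly open.
- lid_hinge (a point): Middle of the lid's hinge line: 58 mm along +x of the paint box from its origin, 56 mm above the table. The axes are the lid's: y along the hinge; the lid extends from here 115 mm along its own -x, is 180 mm wide along y and 6 mm thick (towards its +z, the outer face).
- lid_edge (a point): Middle of the lid's free edge on its inner face, 115 mm from the hinge line. Upright it is 171 mm above the table.
- dot (a point): Centre of the red dot (60 mm across) on the lid's inner face, 70 mm from the hinge line. When the lid is upright it faces the side of the box's front and is about 126 mm above the table.
- water_jar: Bystander, to be left alone: open green glass water jar, 76 mm wide, 95 mm tall. Origin at the centre of its underside.
- tube_red: Bystander, to be left alone: small lying aluminium paint tube with a red band and white cap, 94 mm long, 26 mm thick. Origin at the centre of its underside.
- tube_blue: Bystander, to be left alone: small lying aluminium paint tube with a blue band and white cap, 94 mm long, 26 mm thick. Origin at the centre of its underside.
- tape_roll: Bystander, to be left alone: flat-lying roll of masking tape, 90 mm wide, 25 mm high. Origin at the centre of its underside.
- palette_knife: Bystander, to be left alone: palette knife lying flat. Origin at the centre of its underside.
- medium_bottle: Bystander, to be left alone: amber bottle, 56 mm wide, 130 mm tall. Origin at the centre of its underside.
- gesso_jar: Bystander, to be left alone: white jar, 72 mm wide, 90 mm tall. Origin at the centre of its underside.

How it is judged:
By the outcome, as a careful person would: the job done as asked, in the order asked, and still so for the second after the job is handed in, while the arm keeps its last pose, push and grip.
It also fails if it takes over 51 s, if anything falls off the work surface, if the arm or the gripper's body presses on something with over 40 N, if the wrist force passes 120 N, or if a joint passes its speed limit or range.

## Working session

There is one attempt and no reset: what is moved stays moved. The work goes in short steps, Python scripts to look and compute and a tool call to move; the robot and the scene stay as the last step left them, time stands still between calls to the robot, and variables do not carry over. Pictures are saved under pics/ and viewed, at most 10 in all, crops included, and the job is handed in when it is done.

```bash
ls; mkdir -p pics
```

Create h.py:
```python
import numpy as np, cv2
from cell import bot, eyes, job
def cam(n):
    c=eyes.get_calibration(n); return c
def shot(n,f):
    s=bot.get_state(); im,d=eyes.snapshot(n); cv2.imwrite(f'pics/{f}.png',im[:,:,::-1]); np.savez(f'pics/{f}.npz',im=im,d=d,p=s['tcp_pos'],R=s['ee_rot']); return im,d
def pose(n,f=None):
    c=eyes.get_calibration(n)
    if n!='wrist': return np.array(c['orientation']),np.array(c['eye']),np.array(c['mtx']),np.array(c['D'])
    z=np.load(f'pics/{f}.npz'); H=np.array(c['hand_eye'])
    return z['R']@H[:3,:3], z['R']@H[:3,3]+z['p'],np.array(c['mtx']),np.array(c['D'])
def rays(n,uv,f=None):
    R,e,K,D=pose(n,f)
    q=cv2.undistortPoints(np.array(uv,float).reshape(-1,1,2),K,D).reshape(-1,2)
    return np.c_[q[:,0],-q[:,1],-np.ones(len(q))]@R.T,e
def plane(n,uv,h,f=None):
    r,e=rays(n,uv,f); return e+r*((h-e[2])/r[:,2])[:,None]
def pts(n,uv,f):
    d=np.load(f'pics/{f}.npz')['d']; r,e=rays(n,uv,f); uv=np.array(uv,int)
    return e+r*d[uv[:,1],uv[:,0]][:,None]
def proj(n,P,f=None):
    R,e,K,D=pose(n,f); q=(np.array(P)-e)@R; q=np.c_[q[:,0],-q[:,1],-q[:,2]]
    return cv2.projectPoints(q,np.zeros(3),np.zeros(3),K,D)[0].reshape(-1,2)
```

Run:
```python
from h import *
for n in('scene','top'):
    shot(n,n+'0'); R,e,K,D=pose(n); print(n,e.round(3),R.round(2).tolist())
import cv2
s=bot.get_state(); print(s['ee_rot'],s['time'])
```

```text
cell.py
pics
scene [1.067 0.541 0.82 ] [[-0.75, -0.45, 0.49], [0.67, -0.5, 0.55], [-0.0, 0.74, 0.67]]
top [0.495 0.002 1.099] [[-0.02, 1.0, -0.06], [-1.0, -0.02, 0.01], [0.01, 0.06, 1.0]]
[[ 9.25761727e-01  3.78107277e-01 -3.33652029e-04]
 [ 3.78107415e-01 -9.25761160e-01  1.02773035e-03]
 [ 7.97102330e-05 -1.07758973e-03 -9.99999416e-01]] 0.1
```

View pics/scene0.png

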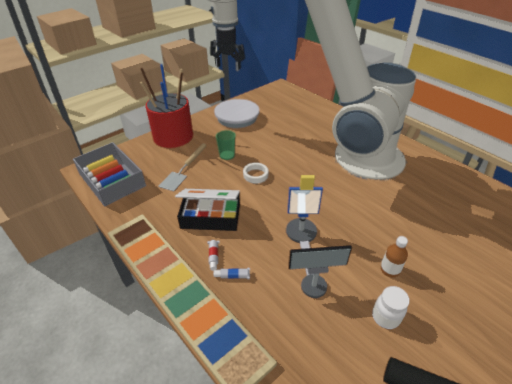

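View pics/top0.png

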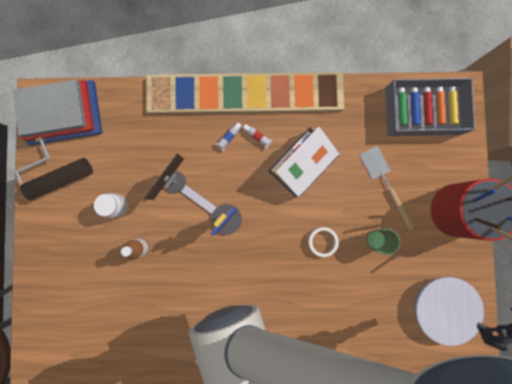

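The scene view shows the box at (210,208), its lid hinged on the far (robot) side. The mirror tab is at (307,183) and the phone at (318,258). In the top view the lid spans (272,168), (314,128), (338,153) and (298,195), the tab is at (222,217), and the phone is at (165,178).

Run:
```python
from h import *
np.set_printoptions(precision=3,suppress=True)
def cloud(n,f):
    d=np.load(f'pics/{f}.npz'); v,u=np.mgrid[:384,:512]
    uv=np.c_[u.ravel(),v.ravel()]; P=pts(n,uv,f); ok=d['d'].ravel()>0
    return P.reshape(384,512,3),ok.reshape(384,512),d['im']
T,okT,it=cloud('top','top0'); S,okS,is_=cloud('scene','scene0')
for nm,(P,ok,im) in dict(top=(T,okT,it),scene=(S,okS,is_)).items():
    hsv=cv2.cvtColor(im,cv2.COLOR_RGB2HSV)
    y=cv2.inRange(hsv,(22,140,120),(34,255,255))>0
    m=y&ok&(P[...,2]>.17)&(P[...,2]<.24)&(P[...,0]>.2)
    print(nm,'tab',m.sum(),np.median(P[m],0),P[m].min(0),P[m].max(0), 'px',np.argwhere(m).mean(0)[::-1])
    # box+lid, phone clusters
for uv in [(272,168),(276,168),(298,192),(296,190),(314,131),(316,132),(335,153),(333,152),(303,163),(290,160),(165,180),(180,157),(150,197),(175,183),(300,197),(340,155)]:
    print(uv,T[uv[1],uv[0]])
m=np.zeros((384,512),bool); m[115:205,262:348]=1
m&=okT&(T[...,2]>.065); P=T[m]
c=P.mean(0); w,V=np.linalg.eigh(np.cov((P-c).T)); print('lid plane',c,V[:,0],w, 'zmax',np.percentile(P[:,2],[1,99]))
r=cv2.minAreaRect((P[:,:2]*1000).astype(np.float32)); print(r,cv2.boxPoints(r))
m=np.zeros((384,512),bool); m[145:210,130:200]=1
m&=okT&(T[...,2]>.15); P=T[m]; r=cv2.minAreaRect((P[:,:2]*1000).astype(np.float32)); print('phone',r,cv2.boxPoints(r))
hs=cv2.cvtColor(it,cv2.COLOR_RGB2HSV); mb=cv2.inRange(hs,(105,120,60),(128,255,255))>0
m=np.zeros((384,512),bool); m[200:240,205:245]=1; m&=mb&okT&(T[...,2]>.16); P=T[m]; r=cv2.minAreaRect((P[:,:2]*1000).astype(np.float32)); print('mirror',r,cv2.boxPoints(r))
# black base bits on table
m=np.zeros((384,512),bool);m[190:245,200:250]=1;m&=(it.max(2)<90)&okT&(T[...,2]<.03);P=T[m];print('base',cv2.minEnclosingCircle((P[:,:2]*1000).astype(np.float32)),np.median(P[:,2]))
a=cv2.resize(is_[170:300,165:360],None,fx=4,fy=4,interpolation=cv2.INTER_CUBIC);cv2.imwrite('pics/c1.png',a[:,:,::-1])
```

```text
top tab 54 [0.484 0.087 0.221] [0.472 0.072 0.218] [0.499 0.1   0.225] px [219.241 219.981]
scene tab 164 [0.492 0.09  0.204] [0.476 0.075 0.182] [0.506 0.101 0.224] px [306.549 181.872]
(272, 168) [ 0.639 -0.059  0.023]
(276, 168) [ 0.639 -0.071  0.026]
(298, 192) [ 0.561 -0.132  0.069]
(296, 190) [ 0.566 -0.126  0.071]
(314, 131) [ 0.731 -0.176  0.117]
(316, 132) [ 0.728 -0.182  0.116]
(335, 153) [ 0.675 -0.246  0.067]
(333, 152) [ 0.678 -0.24   0.068]
(303, 163) [ 0.643 -0.145  0.094]
(290, 160) [ 0.649 -0.106  0.115]
(165, 180) [0.596 0.244 0.133]
(180, 157) [0.659 0.201 0.139]
(150, 197) [0.55  0.284 0.139]
(175, 183) [0.599 0.243 0.012]
(300, 197) [ 0.549 -0.147  0.   ]
(340, 155) [ 0.681 -0.278 -0.003]
lid plane [ 0.65  -0.156  0.094] [-0.361 -0.37   0.856] [0.    0.001 0.003] zmax [0.066 0.121]
((648.3482055664062, -158.82093811035156), (96.93311309814453, 180.8686065673828), 45.14634323120117) [[ 550.055 -129.396]
 [ 678.275 -256.963]
 [ 746.641 -188.246]
 [ 618.422  -60.679]]
phone ((605.145263671875, 247.67999267578125), (11.643489837646484, 149.18325805664062), 53.0266227722168) [[542.051 287.892]
 [661.236 198.166]
 [668.239 207.468]
 [549.054 297.194]]
mirror ((481.1058349609375, 80.40040588378906), (6.328952312469482, 86.87996673583984), 48.4371337890625) [[446.503 106.853]
 [511.509  49.213]
 [515.708  53.948]
 [450.702 111.588]]
base ((480.5048828125, 124.51033782958984), 11.713044166564941) 0.012373031315180527
```

View pics/c1.png

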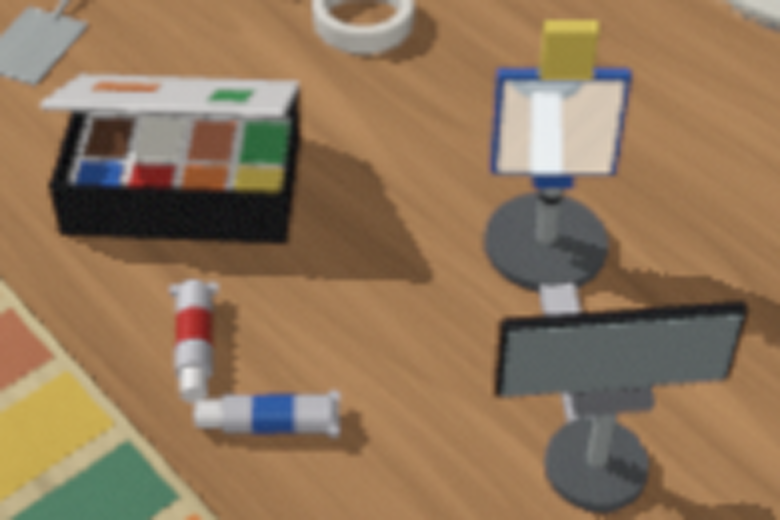

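Enlarged, the lid is about 31° open, free edge toward the camera. The mirror face is turned nearly to the phone, with the tab above it. Now I'll work out the approach in front of the lid's edge.

Add to h.py:
```python
from scipy.spatial.transform import Rotation as Ro
f=np.array([.705,.709,0]); hy=np.array([.709,-.705,0]); HG=np.array([.614,-.193,.056]); AX=np.array([.486,.088,0])
def ori(a):  # pushing orientation, fingers tilted a toward hinge
    z=-np.sin(a)*f-np.cos(a)*np.array([0,0,1.]); y=hy; return np.c_[np.cross(y,z),y,z]
def delta(p,R):
    s=bot.get_state(); C=np.array(s['ee_rot']); print('t',round(s['time'],2),'d',(C.T@(np.array(p)-s['tcp_pos'])).round(4),'r',Ro.from_matrix(C.T@R).as_rotvec().round(4),'q',np.round(s['joints'],2))
def edge(th,L=.115): return HG+L*(np.cos(th)*f+np.sin(th)*np.array([0,0,1]))
```

Run:
```python
from h import *
delta([.74,-.065,.20],ori(np.radians(25)))
delta([.30,-.45,.25],ori(0))
```

```text
t 0.1 d [ 0.6605 -0.2847  0.0184] r [-0.0884 -0.4307 -0.3938] q [-1.28  0.49  1.35 -0.    1.3  -0.1 ]
t 0.1 d [ 0.1076 -0.0947 -0.0318] r [-1.000e-03 -3.000e-04 -4.005e-01] q [-1.28  0.49  1.35 -0.    1.3  -0.1 ]
```

The rows are not in the units I measure in: turns go in shares of 4 rad. I convert before sending: -0.4 rad / 4 = -0.1.

Emit:
drive_effector:
  steps:
    - [0, [0.036, -0.016, 0], [0, 0, -0.02]]
    - [0, [0.073, -0.032, 0], [0, 0, -0.04]]
    - [0, [0.11, -0.048, 0], [0, 0, -0.06]]
    - [0, [0.147, -0.064, 0], [0, 0, -0.08]]
    - [0, [0.184, -0.08, 0], [0, 0, -0.1]]

```text
time: 0.52
tcp_pos: [0.3772, -0.4333, 0.2183]
ee_rot: [[0.703, 0.711, -0.0], [0.711, -0.703, 0.001], [0.0, -0.001, -1.0]]
contact_force: [0.8, -1.1, 0.2]
gripper_width: 0.301
gripper_force: 0.0
```

```bash
python3 -c "
from h import *
delta([.74,-.065,.20],ori(np.radians(25)))"
```

```text
t 0.52 d [ 0.5169 -0.0008  0.0184] r [ 1.000e-04 -4.364e-01  3.200e-03] q [-0.96  0.42  1.47  0.    1.25 -0.18]
```

Emit:
drive_effector:
  steps:
    - [0, [0.04, 0, 0], [0, 0, 0]]
    - [0, [0.08, 0, 0], [0, 0, 0]]
    - [0, [0.12, 0, 0], [0, 0, 0]]
    - [0, [0.16, 0, 0], [0, 0, 0]]
    - [0, [0.2, 0, 0], [0, 0, 0]]

```text
time: 0.93
tcp_pos: [0.5185, -0.2914, 0.2184]
ee_rot: [[0.705, 0.709, -0.0], [0.709, -0.705, 0.0], [-0.0, -0.0, -1.0]]
contact_force: [0.5, -1.3, -1.0]
gripper_width: -0.003
gripper_force: 0.0
```

Emit:
drive_effector:
  steps:
    - [0, [0.04, 0, 0], [0, -0.0225, 0]]
    - [0, [0.08, 0, 0], [0, -0.045, 0]]
    - [0, [0.12, 0, 0], [0, -0.0675, 0]]
    - [0, [0.16, 0, 0], [0, -0.09, 0]]
    - [0, [0.2, 0, 0], [0, -0.1088, 0]]

```text
time: 1.35
tcp_pos: [0.6598, -0.1489, 0.2188]
ee_rot: [[0.639, 0.709, -0.299], [0.641, -0.705, -0.303], [-0.425, 0.002, -0.905]]
contact_force: [0.6, -1.0, -0.1]
gripper_width: -0.003
gripper_force: 0.0
```

```bash
python3 -c "
from h import *
delta([.74,-.065,.20],ori(np.radians(25)))
delta([.71,-.097,.100],ori(np.radians(25)))"
```

```text
t 1.35 d [ 0.113  -0.0023 -0.0323] r [ 0.0016  0.0032 -0.0008] q [-0.13  0.73  0.98 -0.35  1.7   0.65]
t 1.35 d [ 0.1158 -0.0012  0.0768] r [ 0.0016  0.0032 -0.0008] q [-0.13  0.73  0.98 -0.35  1.7   0.65]
```

Emit:
drive_effector:
  steps:
    - [0, [0.036, 0, -0.01], [0, 0, 0]]
    - [0, [0.075, 0, -0.02], [0, 0, 0]]
    - [0, [0.112, 0, -0.02], [0, 0, 0]]
    - [0, [0.116, 0, 0.01], [0, 0, 0]]
    - [0, [0.116, 0, 0.04], [0, 0, 0]]

```text
time: 1.77
tcp_pos: [0.7227, -0.0862, 0.1313]
ee_rot: [[0.638, 0.711, -0.295], [0.645, -0.703, -0.299], [-0.42, 0.001, -0.907]]
contact_force: [-0.4, -0.4, -2.2]
gripper_width: 0.001
gripper_force: 0.0
```

Emit:
drive_effector:
  steps:
    - [0, [0, 0, 0.035], [0, 0, 0]]
    - [0, [0, 0, 0.035], [0, 0, 0]]

```text
time: 1.93
tcp_pos: [0.7058, -0.1003, 0.0948]
ee_rot: [[0.636, 0.708, -0.307], [0.643, -0.706, -0.298], [-0.428, -0.008, -0.904]]
contact_force: [-1.6, 0.8, -1.1]
gripper_width: -0.001
gripper_force: 0.0
```

```bash
python3 -c "
from h import *
delta([.71,-.097,.100],ori(np.radians(25)))
shot('scene','s1');im=cv2.imread('pics/s1.png');cv2.imwrite('pics/s1c.png',cv2.resize(im[90:300,130:380],None,fx=3,fy=2.8))"
```

```text
t 1.93 d [ 0.0026  0.0007 -0.0069] r [-0.0081  0.0057  0.0022] q [-0.07  0.91  0.93 -0.32  1.61  0.75]
```

View pics/s1c.png

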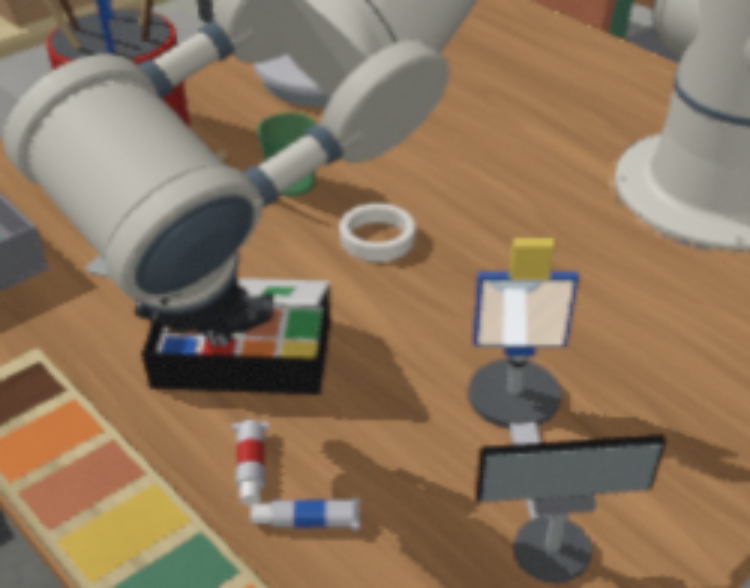

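The fingers are in front of the box, under the lid edge, with nothing disturbed. The lid is still at about 31°. Next are the arc poses.

Add to h.py:
```python
def arc(th,b=.019):
    a=min(25,90-th) if th<90 else 90-th
    R=ori(np.radians(a)); return edge(np.radians(th))+b*R[:,2]+.011*R[:,0],R
```

```bash
python3 -c "
from h import *
for th in (31,37,43,49,55,61,65): print(th);delta(*arc(th))"
```

```text
31
t 1.98 d [-0.0266 -0.0006  0.0178] r [-0.0057  0.0035  0.0012] q [-0.07  0.91  0.92 -0.32  1.61  0.75]
37
t 1.98 d [-0.0369 -0.0007  0.0117] r [-0.0057  0.0035  0.0012] q [-0.07  0.91  0.92 -0.32  1.61  0.75]
43
t 1.98 d [-0.0479 -0.0007  0.0066] r [-0.0057  0.0035  0.0012] q [-0.07  0.91  0.92 -0.32  1.61  0.75]
49
t 1.98 d [-0.0593 -0.0008  0.0027] r [-0.0057  0.0035  0.0012] q [-0.07  0.91  0.92 -0.32  1.61  0.75]
55
t 1.98 d [-0.071  -0.0008  0.0001] r [-0.0057  0.0035  0.0012] q [-0.07  0.91  0.92 -0.32  1.61  0.75]
61
t 1.98 d [-0.0829 -0.0008 -0.0014] r [-0.0057  0.0035  0.0012] q [-0.07  0.91  0.92 -0.32  1.61  0.75]
65
t 1.98 d [-0.091  -0.0008 -0.0016] r [-0.0057  0.0035  0.0012] q [-0.07  0.91  0.92 -0.32  1.61  0.75]
```

Emit:
drive_effector:
  steps:
    - [0, [-0.014, 0, 0.01], [0, 0, 0]]
    - [0, [-0.028, 0, 0.017], [0, 0, 0]]
    - [0, [-0.037, 0, 0.012], [0, 0, 0]]
    - [0, [-0.048, 0, 0.007], [0, 0, 0]]
    - [0, [-0.06, 0, 0.003], [0, 0, 0]]

```text
time: 2.4
tcp_pos: [0.672, -0.1388, 0.1265]
ee_rot: [[0.64, 0.709, -0.295], [0.643, -0.705, -0.299], [-0.42, 0.002, -0.907]]
contact_force: [0.1, -0.4, -0.4]
gripper_width: -0.003
gripper_force: 0.0
```

```bash
python3 -c "
from h import *
print(bot.get_state()['joint_torque'])
for th in (49,57,65,70,75,80,85,90): print(th);delta(*arc(th))"
```

```text
[   1.34657431 -108.43429327  -36.21303678   -2.22037241    2.10896082
    0.42520596]
49
t 2.4 d [ 0.0005 -0.0029  0.0059] r [ 0.0016 -0.0026 -0.0008] q [-0.12  0.82  1.03 -0.34  1.56  0.71]
57
t 2.4 d [-0.0151 -0.0029  0.0025] r [ 0.0016 -0.0026 -0.0008] q [-0.12  0.82  1.03 -0.34  1.56  0.71]
65
t 2.4 d [-0.0311 -0.0029  0.0014] r [ 0.0016 -0.0026 -0.0008] q [-0.12  0.82  1.03 -0.34  1.56  0.71]
70
t 2.4 d [-0.0395 -0.0029  0.0008] r [ 0.0016  0.0846 -0.0007] q [-0.12  0.82  1.03 -0.34  1.56  0.71]
75
t 2.4 d [-0.048  -0.0028  0.0009] r [ 0.0016  0.1719 -0.0007] q [-0.12  0.82  1.03 -0.34  1.56  0.71]
80
t 2.4 d [-0.0564 -0.0028  0.0017] r [ 0.0017  0.2592 -0.0006] q [-0.12  0.82  1.03 -0.34  1.56  0.71]
85
t 2.4 d [-0.0646 -0.0028  0.0033] r [ 0.0017  0.3464 -0.0005] q [-0.12  0.82  1.03 -0.34  1.56  0.71]
90
t 2.4 d [-0.0727 -0.0028  0.0056] r [ 1.700e-03  4.337e-01 -4.000e-04] q [-0.12  0.82  1.03 -0.34  1.56  0.71]
```

```bash
python3 -c "
from h import *
shot('scene','s2');shot('top','t2');a=cv2.imread('pics/s2.png')[130:270,150:290];b=cv2.imread('pics/t2.png')[100:240,240:380]
cv2.imwrite('pics/s2c.png',cv2.resize(np.hstack([a,b]),None,fx=2.8,fy=2.8))"
```

```text
(no output)
```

View pics/s2c.png

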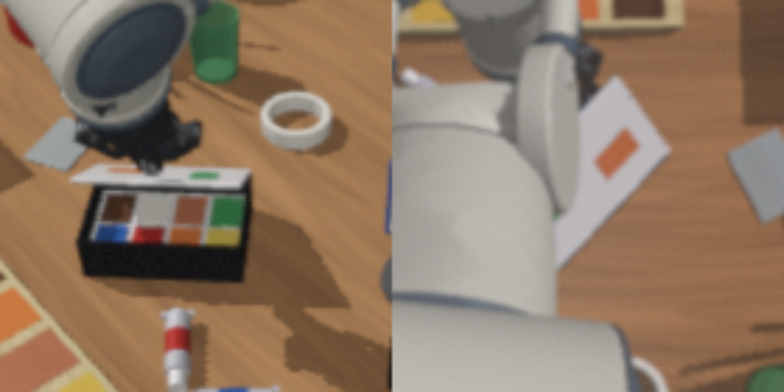

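The picture is ambiguous: the lid strip looks thinner, with the fingertips near its edge. I'll measure the lid plane by depth.

Add to h.py:
```python
def cloud(n,f):
    d=np.load(f'pics/{f}.npz'); v,u=np.mgrid[:384,:512]
    P=pts(n,np.c_[u.ravel(),v.ravel()],f).reshape(384,512,3); return P,d['d']>0,d['im']
def lid(n,nm,side=None):
    P,ok,im=cloud(n,nm); q=P-HG; s=q@f; w=q@hy; hsv=cv2.cvtColor(im,cv2.COLOR_RGB2HSV)
    m=ok&(abs(w)<.095)&(s>-.05)&(s<.12)&(q[...,2]>.012)&(q[...,2]<.125)
    if side: m&=(w>side[0])&(w<side[1])
    return s[m],q[...,2][m],w[m],im[m]
```

```bash
python3 -c "
from h import *
for n,nm in(('top','top0'),('top','t2'),('scene','s2'),('scene','s1')):
    for sd in ((-.09,-.03),(.03,.09)):
        s,z,w,c=lid(n,nm,sd); k=c.min(1)>120
        s,z,c=s[k],z[k],c[k]
        if len(s)<10: print(nm,sd,len(s));continue
        p=np.polyfit(s,z,1); r=z-np.polyval(p,s); g=abs(r)<.008; p=np.polyfit(s[g],z[g],1)
        print(nm,sd,len(s),g.sum(),'ang',np.degrees(np.arctan(p[0])).round(1),'z0',p[1].round(3),'s',np.percentile(s[g],[2,98]).round(3),z.max().round(3))
"
```

```text
top0 (-0.09, -0.03) 520 520 ang 31.0 z0 0.008 s [0.01  0.095] 0.066
top0 (0.03, 0.09) 514 514 ang 31.0 z0 0.007 s [0.01  0.095] 0.067
t2 (-0.09, -0.03) 121 121 ang 33.7 z0 0.008 s [0.006 0.034] 0.034
t2 (0.03, 0.09) 498 498 ang 34.1 z0 0.007 s [0.009 0.092] 0.072
s2 (-0.09, -0.03) 115 115 ang 32.8 z0 0.009 s [0.008 0.095] 0.071
s2 (0.03, 0.09) 111 111 ang 32.7 z0 0.009 s [0.01  0.094] 0.07
s1 (-0.09, -0.03) 117 117 ang 30.2 z0 0.008 s [0.013 0.099] 0.067
s1 (0.03, 0.09) 0
```

The lid only rose 3°, to 34°, before the fingertips slipped over its edge. I'll back off and go in again, deeper and slower.

Emit:
drive_effector:
  steps:
    - [0, [0.01, 0, -0.025], [0, 0, 0]]
    - [0, [0.04, 0, -0.03], [0, 0, 0]]
    - [0, [0.065, 0, -0.025], [0, 0, 0]]
    - [0, [0.065, 0, 0], [0, 0, 0]]
    - [0, [0.065, 0, 0], [0, 0, 0]]

```text
time: 2.92
tcp_pos: [0.7111, -0.0962, 0.0928]
ee_rot: [[0.637, 0.709, -0.302], [0.644, -0.705, -0.298], [-0.425, -0.004, -0.905]]
contact_force: [-2.0, 0.0, -0.6]
gripper_width: 0.001
gripper_force: 0.0
```

```bash
python3 -c "
from h import *
p,R=arc(34,.036); print(p,(p+.014*R[:,2])[2]); delta(p+.025*f,R)"
```

```text
[ 0.67751659 -0.12912304  0.08303267] 0.07034436041561416
t 2.92 d [-0.0158 -0.0005  0.0182] r [-0.0037  0.0022  0.0023] q [-0.06  0.91  0.92 -0.32  1.61  0.75]
```

Emit:
drive_effector:
  steps:
    - [0, [0, 0, 0.012], [0, 0, 0]]
    - [0, [-0.008, 0, 0.02], [0, 0, 0]]
    - [0, [-0.014, 0, 0.018], [0, 0, 0]]
    - [0, [-0.014, 0, 0.018], [0, 0, 0]]

```text
time: 3.25
tcp_pos: [0.6984, -0.1123, 0.0883]
ee_rot: [[0.641, 0.708, -0.297], [0.642, -0.706, -0.299], [-0.421, 0.001, -0.907]]
contact_force: [0.6, -0.5, 0.3]
gripper_width: 0.001
gripper_force: 0.0
```

```bash
python3 -c "
from h import *
for th in (34,36,40,45): print(th);delta(*arc(th,.036))
P,ok,im=cloud('scene','s1')"
```

```text
34
t 3.25 d [-0.0219 -0.0029  0.016 ] r [ 0.0001 -0.0014 -0.0018] q [-0.08  0.9   0.97 -0.33  1.56  0.75]
36
t 3.25 d [-0.0254 -0.0029  0.014 ] r [ 0.0001 -0.0014 -0.0018] q [-0.08  0.9   0.97 -0.33  1.56  0.75]
40
t 3.25 d [-0.0326 -0.0029  0.0104] r [ 0.0001 -0.0014 -0.0018] q [-0.08  0.9   0.97 -0.33  1.56  0.75]
45
t 3.25 d [-0.0418 -0.0029  0.0065] r [ 0.0001 -0.0014 -0.0018] q [-0.08  0.9   0.97 -0.33  1.56  0.75]
```

Emit:
drive_effector:
  steps:
    - [0, [-0.011, 0, 0.01], [0, 0, 0]]
    - [0, [-0.022, 0, 0.016], [0, 0, 0]]
    - [0, [-0.026, 0, 0.0145], [0, 0, 0]]
    - [0, [-0.031, 0, 0.013], [0, 0, 0]]
    - [0, [-0.036, 0, 0.011], [0, 0, 0]]

```text
time: 3.67
tcp_pos: [0.6729, -0.1375, 0.0928]
ee_rot: [[0.64, 0.709, -0.296], [0.643, -0.705, -0.299], [-0.42, 0.001, -0.907]]
contact_force: [0.4, 1.8, -0.1]
gripper_width: 0.002
gripper_force: 1.1
```

Emit:
drive_effector:
  steps:
    - [0, [0, 0, 0], [0, 0, 0]]

```text
time: 3.75
tcp_pos: [0.6729, -0.1379, 0.0933]
ee_rot: [[0.641, 0.709, -0.295], [0.643, -0.705, -0.299], [-0.42, 0.002, -0.907]]
contact_force: [-0.0, -0.1, -0.2]
gripper_width: 0.001
gripper_force: 0.0
```

```bash
python3 -c "
from h import *
for th in (36,40,45): print(th);delta(*arc(th,.036))
shot('scene','s3')
for sd in ((-.09,-.03),(.03,.09)):
    s,z,w,c=lid('scene','s3',sd); k=c.min(1)>120;s,z=s[k],z[k];print(len(s),np.polyfit(s,z,1))"
```

```text
36
t 3.75 d [ 0.0095 -0.003   0.0034] r [ 0.0013 -0.0025 -0.0012] q [-0.12  0.86  1.05 -0.34  1.51  0.73]
40
t 3.75 d [ 0.0023 -0.0029 -0.0003] r [ 0.0013 -0.0025 -0.0012] q [-0.12  0.86  1.05 -0.34  1.51  0.73]
45
t 3.75 d [-0.0069 -0.0029 -0.0042] r [ 0.0013 -0.0025 -0.0012] q [-0.12  0.86  1.05 -0.34  1.51  0.73]
40 [0.75853662 0.01257029]
5 [0.54919455 0.03003772]
```

The lid is following now, near 41° and edge-on to the scene camera. Continuing the arc.

```bash
python3 -c "
from h import *
for th in (50,57,65,): print(th);delta(*arc(th,.036))"
```

```text
50
t 3.8 d [-0.0169 -0.0027 -0.0077] r [ 0.0011 -0.0022 -0.0009] q [-0.12  0.86  1.05 -0.34  1.51  0.73]
57
t 3.8 d [-0.0306 -0.0027 -0.0105] r [ 0.0011 -0.0022 -0.0009] q [-0.12  0.86  1.05 -0.34  1.51  0.73]
65
t 3.8 d [-0.0466 -0.0027 -0.0116] r [ 0.0011 -0.0022 -0.0009] q [-0.12  0.86  1.05 -0.34  1.51  0.73]
```

Emit:
drive_effector:
  steps:
    - [0, [-0.008, 0, -0.004], [0, 0, 0]]
    - [0, [-0.016, 0, -0.007], [0, 0, 0]]
    - [0, [-0.024, 0, -0.009], [0, 0, 0]]
    - [0, [-0.032, 0, -0.011], [0, 0, 0]]
    - [0, [-0.04, 0, -0.011], [0, 0, 0]]

```text
time: 4.22
tcp_pos: [0.6497, -0.1607, 0.1194]
ee_rot: [[0.64, 0.709, -0.296], [0.643, -0.705, -0.299], [-0.421, 0.001, -0.907]]
contact_force: [1.3, 1.5, 0.6]
gripper_width: -0.002
gripper_force: 0.9
```

Emit:
drive_effector:
  steps:
    - [0, [0, 0, 0], [0, 0, 0]]

```text
time: 4.3
tcp_pos: [0.6492, -0.1615, 0.1197]
ee_rot: [[0.641, 0.708, -0.297], [0.642, -0.706, -0.299], [-0.421, 0.001, -0.907]]
contact_force: [0.3, 0.8, 0.7]
gripper_width: -0.003
gripper_force: 0.0
```

```bash
python3 -c "
from h import *
for th in (60,65,70,75,80,85,90): print(th);delta(*arc(th,.036))
shot('scene','s4');shot('top','t4')
for n,nm in(('scene','s4'),('top','t4')):
  for sd in ((-.09,-.03),(.03,.09)):
    s,z,w,c=lid(n,nm,sd); k=c.min(1)>120;s,z=s[k],z[k];print(nm,len(s),np.degrees(np.arctan(1/np.polyfit(z,s,1)[0])) if len(s)>5 else 0,s.min(),s.max(),z.max())"
```

```text
60
t 4.3 d [ 0.0052 -0.0027 -0.0009] r [ 0.0003 -0.0014 -0.0017] q [-0.16  0.8   1.11 -0.35  1.51  0.7 ]
65
t 4.3 d [-0.0048 -0.0027 -0.0013] r [ 0.0003 -0.0014 -0.0017] q [-0.16  0.8   1.11 -0.35  1.51  0.7 ]
70
t 4.3 d [-0.0118 -0.0027 -0.002 ] r [ 0.0003  0.0858 -0.0017] q [-0.16  0.8   1.11 -0.35  1.51  0.7 ]
75
t 4.3 d [-0.0187 -0.0027 -0.002 ] r [ 0.0004  0.1731 -0.0017] q [-0
[... 349 characters left out ...]

s4 225 62.78942748691517 0.006089369755347223 0.05489187279049855 0.10407597971090515
s4 162 62.78880606785558 0.005633480623618677 0.05313063067726956 0.10616385255032318Traceback (most recent call last):
  File "<string>", line 7, in <module>
    s,z,w,c=lid(n,nm,sd); k=c.min(1)>120;s,z=s[k],z[k];print(nm,len(s),np.degrees(np.arctan(1/np.polyfit(z,s,1)[0])) if len(s)>5 else 0,s.min(),s.max(),z.max())
                                                                                                                                        ~~~~~^^
    return umr_minimum(a, axis, None, out, keepdims, initial, where)
ValueError: zero-size array to reduction operation minimum which has no identity
```

In the tool's units: 0.345 rad / 4 = 0.0863.

Emit:
drive_effector:
  steps:
    - [0, [-0.006, 0, -0.001], [0, 0.0075, 0]]
    - [0, [-0.012, 0, -0.002], [0, 0.025, 0]]
    - [0, [-0.019, 0, -0.002], [0, 0.045, 0]]
    - [0, [-0.026, 0, -0.001], [0, 0.065, 0]]
    - [0, [-0.033, 0, 0], [0, 0.0863, 0]]

```text
time: 4.82
tcp_pos: [0.6293, -0.181, 0.1327]
ee_rot: [[0.703, 0.709, -0.06], [0.706, -0.705, -0.062], [-0.086, 0.001, -0.996]]
contact_force: [1.2, 0.5, -1.5]
gripper_width: 0.004
gripper_force: 0.7
```

Emit:
drive_effector:
  steps:
    - [0, [0, 0, 0], [0, 0, 0]]

```text
time: 4.9
tcp_pos: [0.6274, -0.1835, 0.1334]
ee_rot: [[0.705, 0.707, -0.06], [0.704, -0.707, -0.061], [-0.085, 0.001, -0.996]]
contact_force: [0.1, -1.7, 0.3]
gripper_width: -0.0
gripper_force: 0.0
```

Add to h.py:
```python
def meas(nm):
    shot('scene',nm)
    for sd in ((-.085,-.03),(.03,.085)):
        s,z,w,c=lid('scene',nm,sd); k=c.min(1)>120;s,z=s[k],z[k]
        if len(s)>5:
            p=np.polyfit(z,s,1);k=abs(s-np.polyval(p,z))<.006;p=np.polyfit(z[k],s[k],1);print(nm,len(s),k.sum(),'ang',90-np.degrees(np.arctan(p[0])),'s0',p[1],z.max())
```

```bash
python3 -c "
from h import *
meas('s5')
for th in (80,85,90): print(th);delta(*arc(th,.036))"
```

```text
s5 438 438 ang 85.94372959664607 s0 3.2280483617980375e-05 0.11547461967320033
s5 422 420 ang 85.74512593459444 s0 0.00017985672480188176 0.11632037579604532
80
t 4.95 d [ 0.0078 -0.0027  0.0004] r [-0.0001 -0.0849 -0.0033] q [-0.33  0.64  1.32 -0.09  1.22  0.49]
85
t 4.95 d [ 0.0009 -0.0027 -0.0008] r [ 0.      0.0024 -0.0033] q [-0.33  0.64  1.32 -0.09  1.22  0.49]
90
t 4.95 d [-0.006  -0.0026 -0.0015] r [ 0.0002  0.0896 -0.0033] q [-0.33  0.64  1.32 -0.09  1.22  0.49]
```

In the tool's units: 0.08 rad / 4 = 0.02.

Emit:
drive_effector:
  steps:
    - [0, [-0.003, 0, -0.001], [0, 0.01, 0]]
    - [0, [-0.0053, 0, -0.001], [0, 0.02, 0]]
    - [0, [-0.0053, 0, -0.001], [0, 0.02, 0]]

```text
time: 5.2
tcp_pos: [0.6249, -0.1852, 0.1335]
ee_rot: [[0.706, 0.709, -0.008], [0.709, -0.706, -0.007], [-0.01, -0.001, -1.0]]
contact_force: [1.0, 0.5, -0.2]
gripper_width: 0.0
gripper_force: 0.5
```

```bash
python3 -c "
from h import *
meas('s6'); delta(*arc(90,.036))"
```

```text
s6 450 449 ang 88.28372875116851 s0 -0.00032768562809167235 0.11630685266316315
s6 440 440 ang 88.43077528621976 s0 3.175330089542196e-05 0.11723969517271998
t 5.25 d [-0.0024 -0.0022 -0.0015] r [-0.0008  0.0119 -0.0008] q [-0.37  0.62  1.36 -0.01  1.17  0.41]
```

Emit:
drive_effector:
  steps:
    - [0, [-0.002, 0, 0], [0, 0, 0]]
    - [0, [-0.0035, 0, 0], [0, 0, 0]]
    - [0, [-0.0035, 0, 0], [0, 0, 0]]

```text
time: 5.5
tcp_pos: [0.6229, -0.1872, 0.1336]
ee_rot: [[0.705, 0.709, -0.008], [0.709, -0.705, -0.008], [-0.011, -0.0, -1.0]]
contact_force: [0.3, 0.3, -0.8]
gripper_width: -0.002
gripper_force: 0.3
```

```bash
python3 -c "
from h import *
meas('s7')"
```

```text
s7 449 449 ang 89.69694205124077 s0 -0.00035087494088311154 0.1172401984063643
s7 441 440 ang 89.61841723084915 s0 -0.00019335585931712197 0.11717484655780225
```

The lid is upright at 89.7°. I'll retreat and measure the dot, tab and phone more exactly.

Emit:
drive_effector:
  steps:
    - [0, [0.015, 0, 0], [0, 0, 0]]
    - [0, [0.045, 0, -0.01], [0, 0, 0]]
    - [0, [0.07, 0, -0.05], [0, 0, 0]]
    - [0, [0.07, 0, -0.09], [0, 0, 0]]
    - [0, [0.07, 0, -0.13], [0, 0, 0]]

```text
time: 5.97
tcp_pos: [0.6737, -0.1347, 0.2626]
ee_rot: [[0.704, 0.71, -0.009], [0.71, -0.704, -0.007], [-0.011, -0.002, -1.0]]
contact_force: [0.2, -0.6, 0.2]
gripper_width: 0.0
gripper_force: 0.0
```

Emit:
drive_effector:
  steps:
    - [0.5, [0, 0.03, -0.02], [0, 0, 0]]
    - [0.5, [0, 0.03, -0.02], [0, 0, 0]]

```text
time: 6.13
tcp_pos: [0.699, -0.1599, 0.2879]
ee_rot: [[0.706, 0.709, 0.002], [0.709, -0.705, -0.011], [-0.006, 0.01, -1.0]]
contact_force: [2.3, -0.5, 0.3]
gripper_width: 0.275
gripper_force: 0.0
```

Run:
```python
from h import *
np.set_printoptions(precision=4,suppress=True)
meas('s8')
P,ok,im=cloud('scene','s8'); hsv=cv2.cvtColor(im,cv2.COLOR_RGB2HSV)
q=P-HG; red=((hsv[...,0]<8)|(hsv[...,0]>172))&(hsv[...,1]>150)&ok&(abs(q@f)<.03)&(q[...,2]>.03)&(abs(q@hy)<.08)
print('dot',red.sum(),P[red].mean(0),P[red].min(0),P[red].max(0))
c=np.argwhere(red).mean(0)[::-1]; print(c)
y=cv2.inRange(hsv,(22,140,120),(34,255,255))>0
m=y&ok&(P[...,2]>.18)&(P[...,2]<.214)&(P[...,0]>.4)&(P[...,0]<.56)&(abs(P[...,1]-.09)<.06)
A=P[m]; c=A[:,:2].mean(0); w,V=np.linalg.eigh(np.cov((A[:,:2]-c).T)); print('tabface',len(A),c,V,w)
lo,hi=(A[:,:2]-c)@V[:,1].reshape(2,1).min(),0
t=(A[:,:2]-c)@V[:,1]; print(t.min(),t.max(),c+V[:,1]*(t.min()+t.max())/2)
shot('top','t8');T,okt,it=cloud('top','t8');ht=cv2.cvtColor(it,cv2.COLOR_RGB2HSV)
m=okt&(T[...,2]>.2)&(T[...,2]<.235)&(abs(T[...,0]-.486)<.05)&(abs(T[...,1]-.088)<.05)
Q=T[m]; print('tabtop',len(Q),Q.mean(0) if len(Q) else 0)
if len(Q)>4: print(cv2.minAreaRect((Q[:,:2]*1000).astype(np.float32)))
```

```text
s8 461 461 ang 89.46253381203258 s0 -0.0006636408249764578 0.11680034848000648
s8 441 441 ang 89.8613194942526 s0 1.2782429794922228e-05 0.11696623538111567
dot 171 [ 0.6168 -0.194   0.1261] [ 0.5985 -0.2127  0.1012] [ 0.6346 -0.174   0.1512]
[209.6023 174.2222]
tabface 115 [0.4925 0.0901] [[-0.6678 -0.7443]
 [-0.7443  0.6678]] [0.     0.0001]Traceback (most recent call last):
  File "<stdin>", line 11, in <module>
ValueError: matmul: Input operand 1 does not have enough dimensions (has 0, gufunc core with signature (n?,k),(k,m?)->(n?,m?) requires 1)
```

Add to h.py:
```python
def tabR(deg):
    a=np.radians(deg); y=np.array([np.cos(a),np.sin(a),0]); z=np.array([0,0,-1.]); return np.c_[np.cross(y,z),y,z]
```

Run:
```python
from h import *
np.set_printoptions(precision=4,suppress=True)
P,ok,im=cloud('scene','s8'); hsv=cv2.cvtColor(im,cv2.COLOR_RGB2HSV)
y=cv2.inRange(hsv,(22,140,120),(34,255,255))>0
m=y&ok&(P[...,2]>.18)&(P[...,2]<.214)&(abs(P[...,0]-.49)<.05)&(abs(P[...,1]-.09)<.05)
A=P[m][:,:2];d=np.array([-.7443,.6678]);t=(A-A.mean(0))@d;print(t.min(),t.max(),A.mean(0)+d*(t.min()+t.max())/2)
shot('top','t9');T,okt,it=cloud('top','t9')
m=okt&(T[...,2]>.2)&(T[...,2]<.235)&(abs(T[...,0]-.486)<.05)&(abs(T[...,1]-.088)<.05)
Q=T[m]; print('tabtop',len(Q),cv2.minAreaRect((Q[:,:2]*1000).astype(np.float32)) if len(Q)>4 else 0)
m=okt&(T[...,2]>.15)&(T[...,2]<.18)&(abs(T[...,0]-.605)<.09)&(abs(T[...,1]-.248)<.09)
Q=T[m]; print('phone',len(Q),cv2.minAreaRect((Q[:,:2]*1000).astype(np.float32)) if len(Q)>4 else 0)
# mirror silver face from scene frame: blue rim upper
delta([.487,.087,.29],tabR(48.1))
```

```text
-0.017180054721782162 0.017529523170524957 [0.4924 0.0902]
tabtop 77 ((485.5143127441406, 86.95281982421875), (11.984809875488281, 35.265655517578125), 48.4095344543457)
phone 269 ((605.1912231445312, 247.32887268066406), (11.007011413574219, 148.77333068847656), 53.23564910888672)
t 6.23 d [ 0.0264 -0.3203 -0.0085] r [-0.0069  0.0084 -1.6228] q [-0.3   0.58  1.   -0.01  1.56  0.48]
```

The rows are not in the units I measure in: turns go in shares of 4 rad. I convert before sending: -0.6 rad / 4 = -0.15.

Emit:
drive_effector:
  steps:
    - [0.6, [0, -0.035, 0], [0, 0, -0.03]]
    - [0.6, [0, -0.07, 0], [0, 0, -0.06]]
    - [0.6, [0, -0.105, 0], [0, 0, -0.09]]
    - [0.6, [0, -0.14, 0], [0, 0, -0.12]]
    - [0.6, [0.01, -0.175, 0], [0, 0, -0.15]]

```text
time: 6.65
tcp_pos: [0.5741, -0.0264, 0.2801]
ee_rot: [[0.177, 0.984, -0.011], [0.984, -0.177, -0.007], [-0.009, -0.009, -1.0]]
contact_force: [1.7, 0.5, 0.7]
gripper_width: 0.604
gripper_force: 0.0
```

Emit:
drive_effector:
  steps:
    - [0.6, [0, 0, 0], [0, 0, -0.03]]
    - [0.6, [0, 0, 0], [0, 0, -0.06]]
    - [0.6, [0, 0, 0], [0, 0, -0.09]]
    - [0.6, [0, 0, 0], [0, 0, -0.12]]
    - [0.6, [0, 0, 0], [0, 0, -0.15]]

```text
time: 7.07
tcp_pos: [0.5761, -0.0265, 0.2802]
ee_rot: [[-0.411, 0.912, -0.01], [0.912, 0.411, -0.007], [-0.002, -0.012, -1.0]]
contact_force: [-0.3, -0.1, 0.5]
gripper_width: 0.598
gripper_force: 0.0
```

```bash
python3 -c "
from h import *
delta([.487,.0865,.29],tabR(48.1))"
```

```text
t 7.07 d [ 0.1396 -0.0349 -0.0097] r [-0.0122 -0.0005 -0.416 ] q [-0.14  0.38  1.37 -0.01  1.4  -0.57]
```

In the tool's units: -0.416 rad / 4 = -0.104.

Emit:
drive_effector:
  steps:
    - [0.6, [0.035, -0.009, -0.002], [0, 0, -0.0275]]
    - [0.6, [0.07, -0.018, -0.005], [0, 0, -0.055]]
    - [0.6, [0.105, -0.026, -0.01], [0, 0, -0.0825]]
    - [0.6, [0.14, -0.035, -0.01], [-0.003, 0, -0.104]]
    - [0.6, [0.14, -0.035, -0.01], [-0.003, 0, -0.104]]

```text
time: 7.48
tcp_pos: [0.4837, 0.0904, 0.2905]
ee_rot: [[-0.746, 0.666, -0.001], [0.666, 0.746, 0.001], [0.002, 0.0, -1.0]]
contact_force: [1.4, -0.4, 1.0]
gripper_width: 0.602
gripper_force: 0.0
```

```bash
python3 -c "
from h import *
delta([.487,.0865,.198],tabR(48.1))"
```

```text
t 7.48 d [-0.0053 -0.0007  0.0925] r [ 0.0003 -0.0017  0.0024] q [ 0.06  0.24  1.55  0.    1.35 -0.78]
```

Emit:
drive_effector:
  steps:
    - [0.6, [-0.005, 0, 0.02], [0, 0, 0]]
    - [0.6, [-0.005, 0, 0.045], [0, 0, 0]]
    - [0.6, [-0.005, 0, 0.07], [0, 0, 0]]
    - [0.6, [-0.005, 0, 0.086], [0, 0, 0]]
    - [0.6, [-0.005, 0, 0.0925], [0, 0, 0]]
  force: 30

```text
time: 7.9
tcp_pos: [0.49, 0.0834, 0.1958]
ee_rot: [[-0.74, 0.672, -0.003], [0.673, 0.74, -0.0], [0.002, -0.003, -1.0]]
contact_force: [0.1, 0.1, -0.1]
gripper_width: 0.6
gripper_force: 0.0
```

Emit:
drive_effector:
  steps:
    - [0.6, [0, 0, 0], [0, 0, 0]]

```text
time: 7.98
tcp_pos: [0.4909, 0.0833, 0.1971]
ee_rot: [[-0.74, 0.673, -0.002], [0.673, 0.74, -0.0], [0.001, -0.002, -1.0]]
contact_force: [-0.2, -0.9, -0.2]
gripper_width: 0.597
gripper_force: 0.0
```

```bash
python3 -c "
from h import *
shot('wrist','w1');shot('scene','s9');a=cv2.imread('pics/s9.png')[110:300,150:390]
cv2.imwrite('pics/g.png',cv2.resize(a,None,fx=3.3,fy=3.1));
delta([.487,.0865,.198],tabR(48.1))"
```

```text
t 8.08 d [ 0.0063 -0.0013  0.0012] r [ 0.0013  0.0017 -0.0064] q [ 0.05  0.34  1.68 -0.    1.12 -0.79]
```

View pics/g.png

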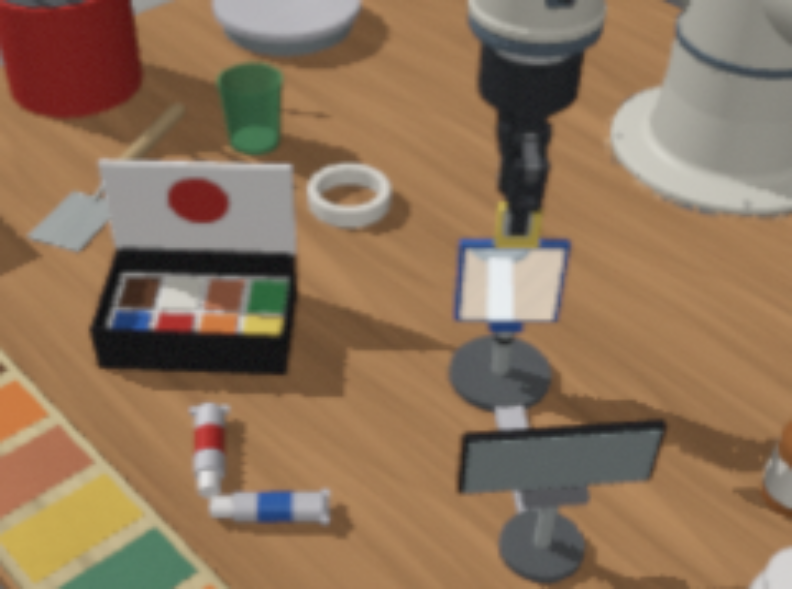

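View pics/w1.png

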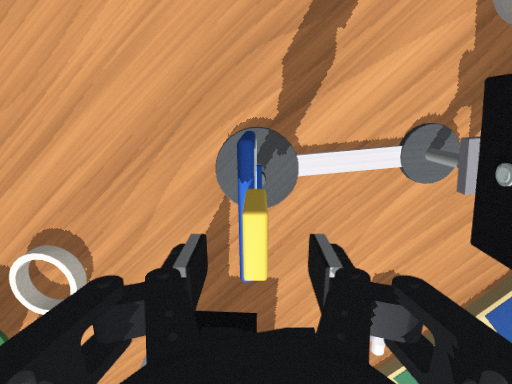

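The fingers straddle the yellow tab at (256,235) in the wrist view, about 6 mm off along its width. The two stand bases are at (257,167) and (430,153). The scene view shows the lid upright, the dot at (198,200) and everything else undisturbed.

Emit:
drive_effector:
  steps:
    - [0.6, [0.006, 0, 0], [0, 0, 0]]
    - [0, [0.006, -0.001, 0], [0, 0, 0]]
    - [0, [0.006, -0.001, 0], [0, 0, 0]]
    - [0, [0.006, -0.001, 0], [0, 0, 0]]
    - [0, [0.006, -0.001, 0], [0, 0, 0]]
  force: 40

```text
time: 8.5
tcp_pos: [0.487, 0.0856, 0.1996]
ee_rot: [[-0.74, 0.672, 0.002], [0.672, 0.74, -0.002], [-0.003, 0.0, -1.0]]
contact_force: [-7.5, -4.0, 11.0]
gripper_width: 0.125
gripper_force: 39.6
```

Emit:
drive_effector:
  steps:
    - [0, [0, 0, 0], [0, 0, 0]]
    - [0, [0, 0, 0], [0, 0, 0]]

```text
time: 8.67
tcp_pos: [0.487, 0.0856, 0.1996]
ee_rot: [[-0.74, 0.673, 0.002], [0.673, 0.74, -0.001], [-0.002, 0.0, -1.0]]
contact_force: [-8.1, -6.5, 14.7]
gripper_width: 0.123
gripper_force: 39.9
```

Run:
```python
from h import *
p=plane('wrist',[(257,167),(430,153)],.012,'w1'); print(p,np.linalg.norm(p[1]-p[0]),np.degrees(np.arctan2(*(p[1]-p[0])[1::-1])))
delta([.487,.0865,.198],tabR(48.1))
```

```text
[[0.48388588 0.0896381  0.012     ]
 [0.60375374 0.24676529 0.012     ]] 0.1976290946321467 52.66102119584804
t 8.67 d [0.0006 0.0006 0.0016] r [ 0.0004  0.0024 -0.0064] q [ 0.05  0.33  1.69 -0.    1.12 -0.78]
```

In the tool's units: 0.5 rad / 4 = 0.125.

Emit:
drive_effector:
  steps:
    - [0, [0, 0, 0], [0, 0, 0.025]]
    - [0, [0, 0, 0], [0, 0, 0.05]]
    - [0, [0, 0, 0], [0, 0, 0.075]]
    - [0, [0, 0, 0], [0, 0, 0.1]]
    - [0, [0, 0, 0], [0, 0, 0.125]]

```text
time: 9.08
tcp_pos: [0.4866, 0.0853, 0.1996]
ee_rot: [[-0.322, 0.947, 0.001], [0.947, 0.322, -0.002], [-0.002, 0.001, -1.0]]
contact_force: [-11.0, -10.1, 16.4]
gripper_width: 0.127
gripper_force: 40.3
```

Emit:
drive_effector:
  steps:
    - [0, [0, 0, 0], [0, 0, 0.025]]
    - [0, [0, 0, 0], [0, 0, 0.05]]
    - [0, [0, 0, 0], [0, 0, 0.075]]
    - [0, [0, 0, 0], [0, 0, 0.1]]
    - [0, [0, 0, 0], [0, 0, 0.1093]]

```text
time: 9.5
tcp_pos: [0.4861, 0.0853, 0.1995]
ee_rot: [[0.11, 0.994, 0.0], [0.994, -0.11, -0.002], [-0.002, 0.0, -1.0]]
contact_force: [-14.5, -10.4, 20.3]
gripper_width: 0.126
gripper_force: 40.6
```

Emit:
drive_effector:
  steps:
    - [0, [0, 0, 0], [0, 0, 0]]
    - [0, [0, 0, 0], [0, 0, 0]]

```text
time: 9.67
tcp_pos: [0.4861, 0.0853, 0.1995]
ee_rot: [[0.104, 0.995, 0.0], [0.995, -0.104, -0.002], [-0.002, 0.0, -1.0]]
contact_force: [-12.8, -10.0, 18.3]
gripper_width: 0.128
gripper_force: 40.5
```

Run:
```python
from h import *
delta([.487,.0856,.1996],tabR(-6))
np.set_printoptions(precision=4,suppress=True)
shot('scene','s10');shot('top','t10');shot('wrist','w10')
for n,nm in(('scene','s10'),('top','t10'),('wrist','w10')):
    P,ok,im=cloud(n,nm); hsv=cv2.cvtColor(im,cv2.COLOR_RGB2HSV)
    m=(cv2.inRange(hsv,(105,110,50),(128,255,255))>0)&ok&(P[...,2]>.165)&(P[...,2]<.19)&(np.hypot(P[...,0]-.486,P[...,1]-.087)<.065)
    Q=P[m]
    if len(Q)>5:
        r=cv2.minAreaRect((Q[:,:2]*1000).astype(np.float32)); w,V=np.linalg.eigh(np.cov((Q[:,:2]-Q[:,:2].mean(0)).T)); print(nm,len(Q),r,'normal yaw',np.degrees(np.arctan2(V[1,0],V[0,0])))
meas('s11')
im=cv2.imread('pics/s10.png')[110:300,150:390]; cv2.imwrite('pics/fin.png',np.hstack([cv2.resize(im,(400,316)),cv2.resize(cv2.imread('pics/w10.png'),(400,316))]))
```

```text
t 9.67 d [ 0.0004  0.0009 -0.0001] r [0.0005 0.0019 0.0005] q [ 0.05  0.33  1.69 -0.    1.12  0.16]
s10 30 ((484.680419921875, 90.08610534667969), (88.68826293945312, 6.0233306884765625), 84.95484924316406) normal yaw 174.39553126351237
w10 949 ((481.9949035644531, 108.36054992675781), (52.949214935302734, 9.902217864990234), 83.97062683105469) normal yaw 169.95743577850922
s11 452 452 ang 89.68823744991559 s0 -0.0005131220234396519 0.11638027171296889
s11 439 438 ang 89.79645861778664 s0 -0.0001098157164921262 0.11671000533288695
```

View pics/fin.png

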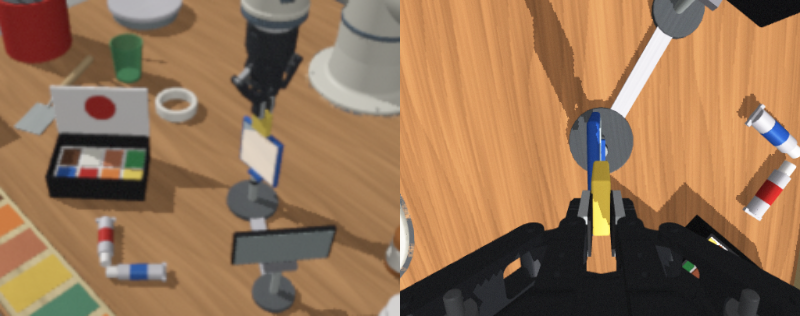

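The lid is upright at 89.7°. The mirror is held with its normal at about −5.6° to −6° (target −6.0°), the tab is square between the pads, and nothing else has moved. Handing in.

```bash
python3 -c "
from cell import bot, eyes, job
print(job.job_done())"
```

```text
the job is handed in; nothing more can be done
None
```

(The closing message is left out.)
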